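Snap the retaining clip onto the axle of a take-up idler with a clip fork

TASK

The belt pulley of the take-up idler still needs its retaining clip, which already lies on the pulley's face with its mouth towards the axle. Pick up the clip fork and with it, never with the gripper, push the clip sideways into the axle's groove until it snaps in and sits fully home. The axle stands on a loose slide that gives way until it meets its tension screw, so go by feel: the clip is spoiled if the fork presses it with more than 25 N. Then lay the fork flat on the bench again, clear of the idler, and leave the oiler, the grease tin and the wrench where they are.

Things in the scene. Friction and masses are not known exactly. Their poses are not given: they have to be found in the camera images.
- groove (a point): Middle of the axle's groove: on the axle's centre line, level with the pulley's top face, 50 mm above the bench. The groove is right above that face: floor diameter 24 mm, 5.5 mm high. x is level and points along the travel of the slide, away from the clip; z up. The point moves with the axle.
- axle_top (a point): Top of the axle, an upright steel pin 30 mm in diameter, 66.5 mm above the bench. It stands on a slide block (0.95 kg with pulley) that lies loose between two rails: a push of 2 to 8 N moves axle, pulley and clip along +x until the block meets its tension screw, 3 to 35 mm farther on (different each time, hidden under the pulley). It stays where it is left.
- pulley: Aluminium belt pulley, 96 mm in diameter, fixed on the axle. Origin: centre of its flat, clear top face, 50 mm above the bench. Below it is the idler's grey base plate, bolted to the bench: 184 x 116 x 10 mm, its near end 78 mm from where the axle starts, with rails and screw heads up to 24 mm high; the tension screw is at its far (+x) end.
- clip: E-clip of dark spring steel: open ring, 44 mm outer, 31 mm inner diameter, 3.5 mm thick, a lug inside its back and one on each of its two springy arms. Loose, flat on the pulley's face. Origin: ring centre, underside; +x out of the mouth, towards the axle within 0.25 rad; z up. It starts 15 to 20 mm short of the groove point; home is with its origin on that point.
- clip_back (a point): Outermost point of the clip's back, 22 mm behind its origin, at its underside; here the fork pushes. The lugs meet the groove's floor with the clip about 11.5 mm short of home. Once the slide is against its stop, the push needed has its peak of 12 to 18 N some 8 to 10 mm short; then the clip jumps home by itself and the force drops, and rises again when the fork follows up.
- fork: Clip fork, about 0.13 kg: wooden handle 96 mm long, 22 mm wide, 26 mm high with straight sides, brass ferrule, flat steel shank, crescent blade 4 mm thick. Origin: middle of the handle, underside; +x along the tool to the blade; z up. It reaches from 48 mm behind to 103 mm ahead of the origin. The blade's underside is 11 mm, the shank's 12.5 mm above that of the handle.
- fork_grip (a point): Good place to grip the handle, near the fork's centre of mass: 8 mm ahead of its origin and 18 mm above its underside; axes as the fork's, so the fingers close along y, on 22 mm.
- fork_mouth (a point): Centre of the fork's crescent, level with the blade's underside: 114 mm ahead of the fork's origin, 11 mm above it; axes as the fork's. The crescent (inner radius 22.7 mm, 55 degrees either side) opens to +x and fits round the clip's back: then the clip's origin is at this point. While pushing, the blade's underside may be 0 to 2 mm above the pulley's face.
- oil_bottle: Bystander: small white oiler bottle with a red nozzle, 40 mm in diameter, 105 mm tall, standing on the bench. Origin: centre of its underside.
- grease_tin: Bystander: flat yellow and blue grease tin, 67 mm in diameter, 32 mm high. Origin: centre of its underside.
- wrench: Bystander: combination wrench, 189 mm long, 41 mm wide, 7 mm high, lying flat near the front edge of the bench. Origin: its middle, underside; its length runs along its y axis.
Things that resemble listed ones, but are neither listed nor needed, are in the scene too. There is more than one size of the fork; the job needs the larger. Of the things that look like the part that bears groove, the larger one is meant.

How it is judged (in metres and radians):
On the way, in this order (a step that is already met when the one before it is completed fails the run):
1. the fork is picked up (height (world z) of fork above 0.025 m), for 0.2 s.
2. the clip sits home in the groove (horizontal distance between clip and groove below 0.0015 m and z of clip in the frame of groove below 0.0025 m), for 0.1 s.
At the end, for the whole second after the job is handed in: The clip sits home in the axle's groove, flat and at rest, its centre within 1.5 mm of the axle's line, and the fork lies flat and still on the bench, its handle at least 120 mm from the axle (all of step 2 and z of clip in the frame of groove above -0.002 m and angle between clip's own z axis and vertical below 0.12 rad and linear speed of each of clip, fork below 0.01 m/s and height (world z) of fork below 0.028 m and angle between fork's own x axis and vertical between 1.4 and 1.74 rad and horizontal distance between fork and groove above 0.12 m); the robot touches nothing.
It fails at once if the clip is rammed: the fork presses on it with more than 25 N (contact force between fork and clip above 25 N).
It fails at once if the gripper's fingers or the arm touch the clip (contact force between any of the fingers, the arm and clip above 0.5 N).
It fails at once if the oiler is shifted by 30 mm or tipped (distance of oil_bottle from where it was at the start of the episode above 0.03 m or angle between oil_bottle's own z axis and vertical above 0.4 rad).
It fails at once if the grease tin or the wrench is shifted by 30 mm (distance of any of grease_tin, wrench from where it was at the start of the episode above 0.03 m).
It also fails if it takes over 58 s, if anything falls off the work surface, if the arm or the gripper's body presses on something with over 40 N, if the wrist force passes 120 N, or if a joint passes its speed limit or range.

ROBOT

A 7-joint arm with a two-finger parallel gripper is mounted at the origin on a cart in front of the work surface, level with it; the furniture and walls round the work are solid. World frame = base frame: x ahead of the robot, y to its left, z up, the work surface at z = 0. Lengths are in m, angles in degrees, forces in N, time in s.
With the tool pointing down it reaches from about 0.425 to 0.95 m from the base axis. Payload 16.7 kg.
Tool frame: the origin (TCP) lies midway between the tips of the shut fingers; the grasp point (between the pads) lies 19 mm behind it; z points along the fingers, y is the line along which they close (so a half turn about z gives the same grasp; the last joint's range is limited). The gripper opens to 94 mm and grips with 3 to 60 N. Pads are 16 mm wide; open, the fingers measure 119 mm over their backs; the gripper's body (75 mm by 177 mm) begins 78 mm behind the grasp point.
Start: joints at [-82.993, 24.414, 4.234, 92.017, -1.954, 63.644, -3.845], TCP at [0.181, 0.65, 0.205] pointing down, gripper open.
Joint ranges: [-163.25, 163.25], [-28.42, 122.38], [-70.27, 78.77], [12.13, 141.07], [-58.53, 238.53], [9.26, 117.41], [-156.51, 156.51]. Speed limits (degrees/s): [108.29, 108.29, 136.94, 136.94, 172.46, 172.46, 172.46].

INTERFACE

Orientations are given as a 3x3 rotation matrix whose columns are the frame's x, y, z axes.
In Python, from rig import manip gives the robot as it stands.
- The arm moves only by the tool step_arm, never from a script. Its argument "rows" is a list of rows, each a list of 3 entries, a list of its own where there are three numbers: the turn, a rotation vector about the tool's x, y, z each as a share of 90 degrees, from -1 to 1, then the shift along the tool's x, y, z each as a share of 1 m, from -1 to 1, then the closure, from -1 (fully open) to 1 (shut). A call has 1 to 8 rows; each row is the pose to reach, as a shift and turn from the pose commanded when the call began, along the tool's axes at that moment; what a row does not reach only later rows make up. A row lasts 1/12 s, in which the tool goes at most 41.7 mm and 7.16 degrees, less where a joint would pass 70% of its speed; a pose out of reach is approached as far as the arm can. A call with a number of a shift or a turn outside -1 to 1 is refused whole. A call with a gripper value outside its range is refused whole. The fingers move at their own pace and stop on an object; the grip force is fixed at half the most. Time passes only in rows, so rows that repeat a pose let the fingers close. It gives the time, the measured TCP pose, the force, the opening and the grip force at its end, in the units of the state.
- manip.sense(): the state, without advancing time (a new reading comes with each control period).
- manip.capture(name): name is "side" or "top"; returns a dict with "img" (384x512x3 uint8, red, green, blue), "K" (3x3 intrinsics, pixels), "distortion" ([k1, k2, p1, p2, k3] as OpenCV has them; the pictures are not rectified), "view" (4x4, takes a point from world to camera coordinates). Camera axes: x right, y down, z forward; pixel columns grow to the right and rows downward; lengths in m; the calibration is good to about 2 mm. A picture is of the moment at which its call begins. There is no depth.
- manip.close_job(): hands the job in; it is judged then, once.
The state is a dict: "clock": time; "q": joint angles; "qvel": joint speeds; "effort": joint torques, N m; "tcp_pos": TCP position; "tcp_rot": TCP orientation; "wrist_force": force on the tool from outside, world axes, zero at the start; "wrist_torque": the same for the moment, N m; "opening": opening from 0.0 (shut) to 1.0 (fully open); "gripper_force": force on a finger pad.
Only numpy, scipy, OpenCV 4.12 (cv2) and the standard library are available. Lean on these libraries where they do the work, as an engineer would, in place of code of your own. Each camera call takes 0.05 s, during which the arm holds its last target. There are 200 camera calls.

## Working session

There is one attempt and no reset: what is moved stays moved. The work goes in short steps, Python scripts to look and compute and a tool call to move; the robot and the scene stay as the last step left them, time stands still between calls to the robot, and variables do not carry over. Pictures are saved under pics/ and viewed, at most 10 in all, crops included, and the job is handed in when it is done.

Besides the shell and the picture viewer there is one more tool, called after "Call:" as name([rows], argument=value, ...), one row to a line, values as JSON. step_arm: Moves the arm, as the interface text tells. Its arguments: {"type":"object","properties":{"rows":{"type":"array"}},"required":["rows"]}

```bash
mkdir -p pics; ls
cat > h.py <<'E'
import numpy as np,cv2
from rig import manip
def cap(n,f=None):
    c=manip.capture(n)
    if f: cv2.imwrite('pics/'+f,c['img'][:,:,::-1])
    return c
def ray(c,px):
    u=cv2.undistortPoints(np.array([[px]],float),np.array(c['K'],float),np.array(c['distortion'],float))[0,0]
    V=np.array(c['view']);R=V[:3,:3];t=V[:3,3]
    return -R.T@t, R.T@np.array([u[0],u[1],1])
def onz(c,px,z):
    o,d=ray(c,px); return o+d*(z-o[2])/d[2]
def proj(c,P):
    V=np.array(c['view'])
    p,_=cv2.projectPoints(np.array(P,float).reshape(-1,3),cv2.Rodrigues(V[:3,:3])[0],V[:3,3],np.array(c['K'],float),np.array(c['distortion'],float))
    return p[:,0]
E
python3 - <<'E'
from h import *
a=cap('top','t0.png');b=cap('side','s0.png')
for c in(a,b):
    o,d=ray(c,(256,192));print(o,d,c['K'][0])
s=manip.sense();print(s['tcp_pos'],s['tcp_rot'],s['wrist_force'],s['clock'])
E
```

```text
pics
[0.37776924 0.01213457 1.06743265] [ 0.18687415 -0.02712627 -0.98232985] [375.70183695   0.         247.54600306]
[ 0.74958249 -0.5869353   0.83295257] [-0.20869231  0.62365951 -0.75348224] [353.65531498   0.         257.45050194]
[0.18114682 0.64983538 0.20485031] [[-9.63274356e-01  2.68519015e-01 -2.31309919e-04]
 [ 2.68519105e-01  9.63273728e-01 -1.10230195e-03]
 [-7.31742653e-05 -1.12393033e-03 -9.99999366e-01]] [ 0.42705126  0.06915389 -0.21373879] 0.1
```

View pics/t0.png

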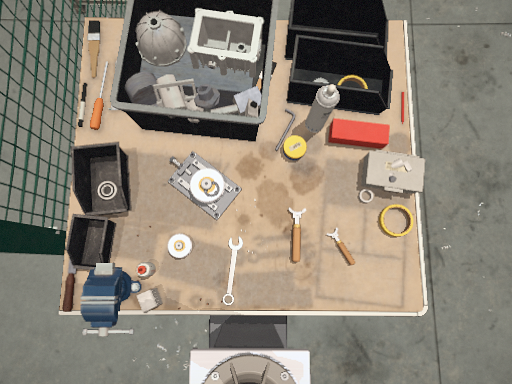

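View pics/s0.png

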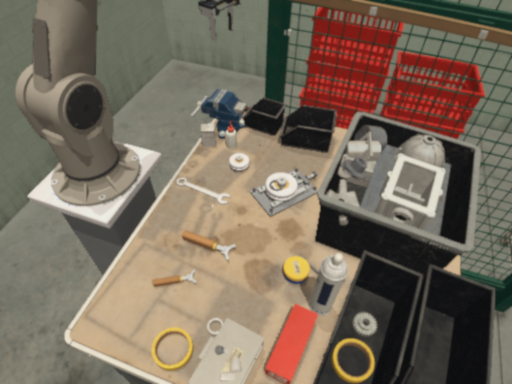

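Top view: two orange-handled forks, at (297,237) and (341,247). The first is longer, so it is the one meant. Two pulleys, at (207,185) on the grey base plate and a small one at (180,245). The one on the plate is larger and carries the clip. The tin is at (294,148), the oiler at (145,270) and the wrench at (233,270). I'll confirm with one enlarged crop.

Run:
```python
from h import *
a=cv2.imread('pics/t0.png');b=cv2.imread('pics/s0.png')
A=cv2.resize(a[140:230,160:260],(500,450)[:2],interpolation=cv2.INTER_CUBIC)
A=cv2.resize(a[145:225,165:245],(400,400),interpolation=cv2.INTER_CUBIC)
B=cv2.resize(a[195:275,285:365],(400,400),interpolation=cv2.INTER_CUBIC)
cv2.imwrite('pics/c0.png',np.hstack([A,B]))
c=cap('top')
for n,p,z in(('handle rear',(296,262),.013),('blade',(297,209),.013),('pulley',(207,185),.05),('small fork rear',(352,264),.01),('small blade',(333,232),.01),('smallpul',(180,245),.03),('oiler',(145,270),.1),('wr',(235,240),0),('wr',(229,300),0)):print(n,onz(c,p,z))
```

```text
handle rear [ 0.38213274 -0.12750761  0.013     ]
blade [ 0.52993402 -0.13319409  0.013     ]
pulley [0.59027845 0.11944894 0.05      ]
small fork rear [ 0.37774874 -0.28241294  0.01      ]
small blade [ 0.46569438 -0.23337413  0.01      ]
smallpul [0.42649709 0.19130198 0.03      ]
oiler [0.36068908 0.26451926 0.1       ]
wr [0.44247239 0.04196396 0.        ]
wr [0.27891561 0.05668067 0.        ]
```

View pics/c0.png

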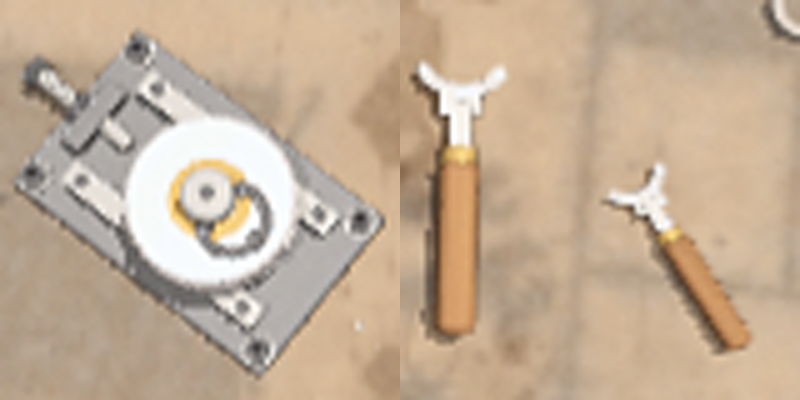

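The crop confirms both: the left fork is larger, and the pulley on the base plate carries the dark clip, lower right of its axle, mouth to the axle. The screw is at the plate's upper left. Measuring now.

```bash
cat > m.py <<'E'
from h import *
def handle(c,box,z=.026):
    x0,y0,x1,y1=box
    hsv=cv2.cvtColor(c['img'],cv2.COLOR_RGB2HSV)
    m=np.zeros(hsv.shape[:2],np.uint8)
    m[y0:y1,x0:x1]=cv2.inRange(hsv,(5,120,90),(17,255,255))[y0:y1,x0:x1]
    n,l,st,ce=cv2.connectedComponentsWithStats(m);i=1+np.argmax(st[1:,4])
    ys,xs=np.where(l==i)
    P=np.array([onz(c,(x,y),z) for x,y in zip(xs,ys)])[:,:2]
    ctr=P.mean(0);d=np.linalg.svd(P-ctr,full_matrices=0)[2][0]
    pr=(P-ctr)@d
    return ctr,d,pr.min(),pr.max(),np.ptp((P-ctr)@np.array([-d[1],d[0]])),len(xs)
E
python3 - <<'E'
from m import *
t=cap('top');s=cap('side')
print(handle(t,(285,200,310,270)));print(handle(s,(175,225,240,262)))
g=lambda u,v:(165+(u+.5)/5-.5,145+(v+.5)/5-.5)
C=np.array([onz(t,g(*p),.01)[:2] for p in((135,33),(385,218),(258,375),(17,190))]);print(C,C.mean(0))
ax=C[0]+C[3]-C[1]-C[2];ax/=np.linalg.norm(ax);print('ax',ax,np.degrees(np.arctan2(*ax[::-1])))
# pulley
hsv=cv2.cvtColor(t['img'],cv2.COLOR_RGB2HSV);m=cv2.inRange(t['img'],(215,215,215),(255,255,255))
n,l,st,ce=cv2.connectedComponentsWithStats(m)
print([(i,st[i].tolist()) for i in range(1,n) if st[i,4]>100])
i=l[175,195] or l[190,195];m=(l==i).astype(np.uint8)
cs=cv2.findContours(m,cv2.RETR_EXTERNAL,cv2.CHAIN_APPROX_NONE)[0][0]
h=cv2.convexHull(cs)[:,0]
P=np.array([onz(t,p,.05)[:2] for p in cs[:,0]]).astype(np.float32)
print('face',cv2.fitEllipse(P))
print('axle',onz(t,g(207,195),.0665))
# dark pixels on face
v=t['img'].max(2);d=[(x,y) for y in range(178,200) for x in range(196,224) if v[y,x]<110 ]
print([(p,int(v[p[1],p[0]])) for p in d]); 
S=s['img'][160:220,245:325,::-1];cv2.imwrite('pics/c1.png',cv2.resize(S,(800,600),interpolation=cv2.INTER_CUBIC))
for p in ((237,217),(262,240),(215,237)):print(onz(t,g(*p),.0535))
E
```

```text
(array([ 0.43114445, -0.12662183]), array([-0.99825826,  0.05899528]), np.float64(-0.048686866131587306), np.float64(0.046877817661852214), np.float64(0.021324712547530558), 268)
(array([ 0.43569354, -0.1347813 ]), array([ 0.99742191, -0.07176027]), np.float64(-0.04815404455857859), np.float64(0.04874614936426947), np.float64(0.02905535047989933), 282)
[[0.6989832  0.17077786]
 [0.58980952 0.02426692]
 [0.49895574 0.09537743]
 [0.60501978 0.23554535]] [0.59819206 0.13149189]
ax [0.600408   0.79969384] 53.10087571602864
[(1, [188, 9, 75, 53, 1165]), (2, [404, 21, 11, 134, 269]), (24, [190, 162, 35, 40, 596]), (39, [416, 193, 11, 111, 257]), (55, [168, 234, 24, 24, 321]), (56, [223, 237, 20, 68, 317]), (69, [235, 311, 182, 5, 562]), (72, [190, 351, 57, 33, 849]), (73, [250, 351, 60, 33, 898])]
face ((0.59480220079422, 0.12150662392377853), (0.08819710463285446, 0.10284173488616943), 115.5634765625)
axle [0.59070448 0.12051387 0.0665    ]
[((212, 183), 107), ((204, 189), 92), ((207, 189), 109), ((204, 190), 108), ((206, 190), 97), ((207, 190), 101)]
[0.58120166 0.10515511 0.0535    ]
[0.56840557 0.091181   0.0535    ]
[0.56994192 0.11698253 0.0535    ]
```

View pics/c1.png

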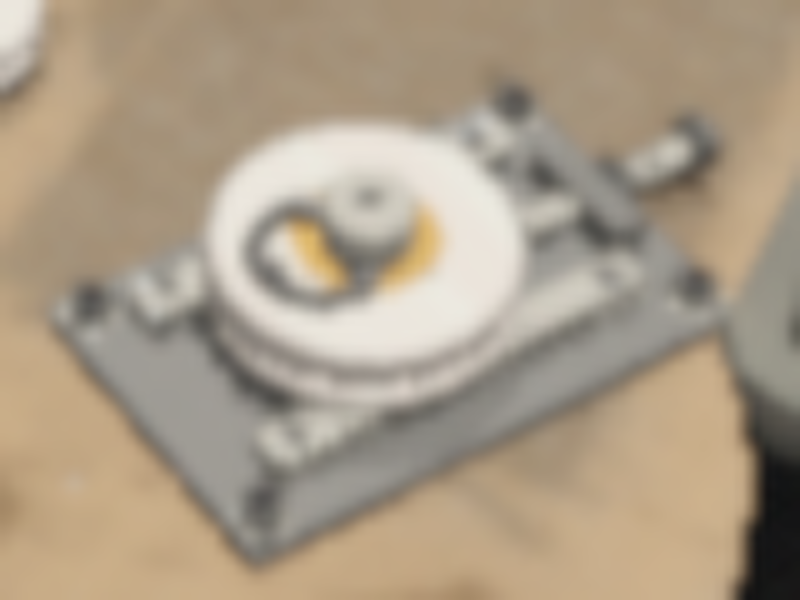

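Run:
```python
from h import *
t=cap('top');s=cap('side')
g=lambda u,v:(165+(u+.5)/5-.5,145+(v+.5)/5-.5)
k=lambda u,v:(245+(u+.5)/10-.5,160+(v+.5)/10-.5)
print('axle top/side',onz(t,g(207,195),.0665),onz(s,k(370,193),.0665))
def fit(c,f,pts,z):
    P=np.array([onz(c,f(*p),z)[:2] for p in pts]);A=np.c_[2*P,np.ones(len(P))]
    r=np.linalg.lstsq(A,(P**2).sum(1),rcond=None)[0];return r[:2],np.sqrt(r[2]+r[:2]@r[:2])
# auto: dark profile outwards rays from approx clip centre
for nm,c,c0 in(('t',t,g(233,218)),('s',s,k(312,255))):
    gray=cv2.cvtColor(c['img'],cv2.COLOR_RGB2GRAY).astype(np.float32)
    C=onz(c,c0,.0535);pts=[];ws=[]
    for it in range(5):
        pts=[]
        for a in np.radians(np.arange(53+180-110,53+180+111,10)):
            r=np.arange(.010,.030,.0005)
            q=proj(c,[C+[x*np.cos(a),x*np.sin(a),0] for x in r]).astype(np.float32)
            val=cv2.remap(gray,q[:,0].copy(),q[:,1].copy(),cv2.INTER_LINEAR)[:,0]
            i=val.argmin();w=np.clip(190-val,0,None)*(abs(r-r[i])<.005)
            if val[i]<150: pts.append(C[:2]+(w@r/w.sum())*np.array([np.cos(a),np.sin(a)]))
        P=np.array(pts);A=np.c_[2*P,np.ones(len(P))];x=np.linalg.lstsq(A,(P**2).sum(1),rcond=None)[0];C=np.array([*x[:2],.0535])
    print(nm,'clip',C,np.sqrt(x[2]+x[:2]@x[:2]),len(P))
print(fit(s,k,((245,250),(255,285),(280,305),(315,308),(350,300)),.052))
```

```text
axle top/side [0.59070448 0.12051387 0.0665    ] [0.59129769 0.12284666 0.0665    ]
t clip [0.5796203  0.10748555 0.0535    ] 0.018082558528740036 22
s clip [0.57974089 0.10517318 0.0535    ] 0.017004153733375663 22
(array([0.57907284, 0.10313765]), np.float64(0.019160174993664392))
```

Clip at about (0.580, 0.106), axle at (0.591, 0.1215), and the push heading is 53.5° by both the plate and the clip-to-axle line. The fork is at (0.433, -0.129), heading -3.4°. In the side view the clip ring sits at crop (312,255), left of the axle at (370,193), with its mouth at the axle.

```bash
cat >> h.py <<'E'
def plan(pts,yaw=0):
    """tool-axis shifts (m) to world pts; yaw: world heading wanted for tool y (deg) or None"""
    s=manip.sense();R=np.array(s['tcp_rot']);p=np.array(s['tcp_pos'])
    print('tcp',p.round(4),'ytool',np.degrees(np.arctan2(R[1,1],R[0,1])).round(2),'tilt',R[:2,2].round(4),'F',np.round(s['wrist_force'],2),'t',s['clock'],'op',s['opening'])
    for q in pts: print((R.T@(np.array(q)-p)).round(4))
    c,si=np.cos(np.radians(yaw)),np.sin(np.radians(yaw))
    T=np.array([[si,c,0],[-c,si,0],[0,0,-1]])
    print('rot/90',(np.degrees(cv2.Rodrigues(R.T@T)[0][:,0])/90).round(4))
E
python3 -c "
from h import *
plan([(.25,.45,.25),(.42,.25,.25),(.44,0,.25),(.441,-.1295,.15)],86.6)"
```

```text
tcp [0.1812 0.6501 0.2053] ytool 74.43 tilt [-0.0001 -0.0003] F [ 0.12  0.06 -0.45] t 0.35 op 1.0008868011546836
[-0.12   -0.1743 -0.0446]
[-0.3375 -0.3213 -0.0446]
[-0.4239 -0.5568 -0.0445]
[-0.4596 -0.6812  0.0555]
rot/90 [-0.9944  0.106  -0.    ]
```

```bash
sed -i 's/T=np.array.*/T=np.array([[-si,c,0],[c,si,0],[0,0,-1]])/' h.py; python3 -c "
from h import *
plan([],86.6)"
```

```text
tcp [0.1812 0.6501 0.2053] ytool 74.43 tilt [-0.0001 -0.0003] F [ 0.12  0.06 -0.45] t 0.35 op 1.0008868011546836
rot/90 [-0.0002 -0.     -0.1353]
```

Call:
step_arm([
  [[0,0,0],[-0.04,-0.058,-0.045],-1],
  [[0,0,0],[-0.08,-0.116,-0.045],-1],
  [[0,0,0],[-0.12,-0.174,-0.045],-1],
  [[0,0,0],[-0.12,-0.174,-0.045],-1],
  [[0,0,0],[-0.12,-0.174,-0.045],-1],
  [[0,0,0],[-0.337,-0.321,-0.045],-1],
  [[0,0,0],[-0.337,-0.321,-0.045],-1],
  [[0,0,0],[-0.337,-0.321,-0.045],-1],
])

```text
clock: 1.02
tcp_pos: [0.3266, 0.3627, 0.2503]
tcp_rot: [[-0.963, 0.268, 0.0], [0.268, 0.963, 0.001], [0.0, 0.001, -1.0]]
wrist_force: [1.8, 1.4, 0.1]
opening: 1.0
gripper_force: 0.0
```

Call:
step_arm([
  [[0,0,0],[-0.153,-0.127,0],-1],
  [[0,0,0],[-0.153,-0.127,0],-1],
  [[0,0,0],[-0.153,-0.127,0],-1],
  [[0,0,0],[-0.153,-0.127,0],-1],
  [[0,0,-0.135],[-0.206,-0.319,0],-1],
  [[0,0,-0.135],[-0.206,-0.319,0],-1],
  [[0,0,-0.135],[-0.206,-0.319,0],-1],
  [[0,0,-0.135],[-0.206,-0.319,0],-1],
])

```text
clock: 1.68
tcp_pos: [0.4335, 0.0624, 0.25]
tcp_rot: [[-0.998, 0.059, 0.0], [0.059, 0.998, 0.001], [-0.0, 0.001, -1.0]]
wrist_force: [1.2, 0.3, -0.6]
opening: 1.003
gripper_force: 0.0
```

```bash
python3 -c "
from h import *
plan([(.441,-.1295,.1)],86.6);print(manip.sense()['q'])"
```

```text
tcp [0.4335 0.0624 0.25  ] ytool 86.61 tilt [0.0002 0.0005] F [ 1.18  0.32 -0.55] t 1.6833 op 1.0026011818963534
[-0.0188 -0.1912  0.1499]
rot/90 [0.0003 0.0001 0.0002]
[-46.76681948  -2.64266072  29.66551928 118.99695938   1.43708709
  63.28658948  68.84144684]
```

Call:
step_arm([
  [[0,0,0],[-0.019,-0.191,0.07],-1],
  [[0,0,0],[-0.019,-0.191,0.07],-1],
  [[0,0,0],[-0.019,-0.191,0.07],-1],
  [[0,0,0],[-0.019,-0.191,0.07],-1],
  [[0,0,0],[-0.019,-0.191,0.15],-1],
  [[0,0,0],[-0.019,-0.191,0.15],-1],
  [[0,0,0],[-0.019,-0.191,0.15],-1],
  [[0,0,0],[-0.019,-0.191,0.15],-1],
])

```text
clock: 2.35
tcp_pos: [0.4391, -0.1287, 0.0971]
tcp_rot: [[-0.998, 0.062, -0.005], [0.062, 0.998, -0.002], [0.005, -0.002, -1.0]]
wrist_force: [-0.6, -0.4, -0.4]
opening: 1.001
gripper_force: 0.0
```

```bash
python3 -c "
from h import *
plan([(.441,-.1295,.003)],86.6);t=cap('top');s=cap('side')
A=cv2.resize(t['img'][190:270,250:350],(400,320));B=cv2.resize(s['img'][200:280,150:250],(400,320))
cv2.imwrite('pics/g0.png',np.hstack([A,B])[:,:,::-1])"
```

```text
tcp [ 0.4391 -0.1287  0.0971] ytool 86.43 tilt [-0.0053 -0.0016] F [-0.6  -0.35 -0.44] t 2.35 op 1.0005554589779584
[-0.0024 -0.0005  0.0941]
rot/90 [-0.0012 -0.0033 -0.0018]
```

View pics/g0.png

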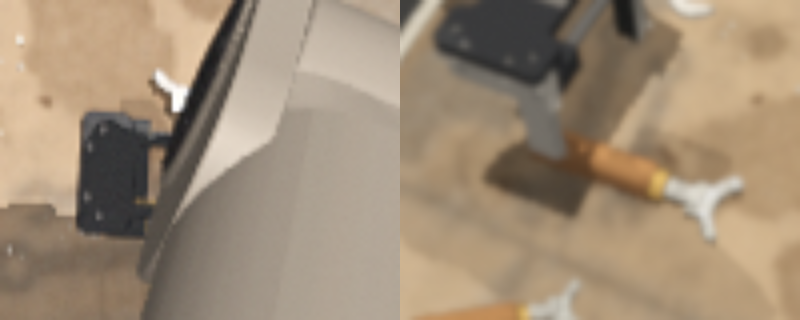

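The gripper is above the large fork with a finger on either side, and in the side crop the blade points right at (700,190). Descend and grip.

Call:
step_arm([
  [[0,0,0],[-0.002,0,0.04],-1],
  [[0,0,0],[-0.002,0,0.07],-1],
  [[0,0,0],[-0.002,0,0.085],-1],
  [[0,0,0],[-0.002,0,0.092],-1],
  [[0,0,0],[-0.002,0,0.093],-1],
  [[0,0,0],[-0.002,0,0.093],-1],
  [[0,0,0],[-0.002,0,0.093],1],
  [[0,0,0],[-0.002,0,0.093],1],
])

```text
clock: 3.12
tcp_pos: [0.4444, -0.1273, 0.0082]
tcp_rot: [[-0.998, 0.059, 0.002], [0.059, 0.998, 0.0], [-0.002, 0.0, -1.0]]
wrist_force: [-0.3, -0.6, -0.3]
opening: 0.895
gripper_force: 0.0
```

Call:
step_arm([
  [[0,0,0],[0,0,0],1],
  [[0,0,0],[0,0,0],1],
  [[0,0,0],[0,0,0],1],
  [[0,0,0],[0,0,0],1],
  [[0,0,0],[0,0,0],1],
  [[0,0,0],[0,0,0],1],
])

```text
clock: 3.62
tcp_pos: [0.4433, -0.1275, 0.0069]
tcp_rot: [[-0.998, 0.06, -0.0], [0.06, 0.998, -0.0], [0.0, -0.0, -1.0]]
wrist_force: [0.3, 0.2, 0.2]
opening: 0.469
gripper_force: 0.0
```

Call:
step_arm([
  [[0,0,0],[0,0,0.005],0.3],
  [[0,0,0],[0,0,0.005],0.3],
  [[0,0,0],[0,0,0.005],0.3],
  [[0,0,0],[0,0,0.005],1],
  [[0,0,0],[0,0,0.005],1],
  [[0,0,0],[0,0,0.005],1],
  [[0,0,0],[0,0,0.005],1],
  [[0,0,0],[0,0,0.005],1],
])

```text
clock: 4.28
tcp_pos: [0.4433, -0.1274, 0.0019]
tcp_rot: [[-0.998, 0.06, -0.0], [0.06, 0.998, -0.0], [0.0, -0.0, -1.0]]
wrist_force: [0.3, -0.2, -1.1]
opening: 0.228
gripper_force: 30.0
```

Call:
step_arm([
  [[0,0,0],[0,0,0],1],
  [[0,0,0],[0,0,0],1],
  [[0,0,0],[0,0,0],1],
  [[0,0,0],[0,0,0],1],
])

```text
clock: 4.62
tcp_pos: [0.4433, -0.1274, 0.0019]
tcp_rot: [[-0.998, 0.06, -0.0], [0.06, 0.998, -0.0], [0.0, -0.0, -1.0]]
wrist_force: [0.4, 0.4, -1.2]
opening: 0.235
gripper_force: 30.0
```

```bash
python3 -c "
from h import *
plan([(.441,-.1295,.003)],86.6)"
```

```text
tcp [ 0.4433 -0.1274  0.0019] ytool 86.57 tilt [-0. -0.] F [ 0.41  0.4  -1.19] t 4.6167 op 0.23486583811335396
[ 0.0022 -0.0022 -0.0011]
rot/90 [-0.     -0.     -0.0003]
```

Call:
step_arm([
  [[0,0,0],[0,0,-0.02],1],
  [[0,0,0],[0,0,-0.05],1],
  [[0,0,0],[0,0,-0.08],1],
  [[0,0,0],[0,0,-0.09],1],
  [[0,0,-0.07],[-0.007,0.017,-0.09],1],
  [[0,0,-0.14],[-0.014,0.035,-0.09],1],
  [[0,0,-0.21],[-0.02,0.05,-0.09],1],
  [[0,0,-0.28],[-0.027,0.065,-0.09],1],
])

```text
clock: 5.28
tcp_pos: [0.4743, -0.063, 0.0917]
tcp_rot: [[-0.926, -0.376, 0.0], [-0.376, 0.926, 0.0], [-0.0, 0.0, -1.0]]
wrist_force: [0.0, -0.7, -1.6]
opening: 0.231
gripper_force: 30.0
```

```bash
python3 -c "
from h import *
plan([(.5092,.0103,.09)],143.5)"
```

```text
tcp [ 0.4743 -0.063   0.0917] ytool 112.11 tilt [0.0001 0.0004] F [ 0.02 -0.67 -1.63] t 5.2833 op 0.23106429045881333
[-0.06    0.0548  0.0017]
rot/90 [ 2.000e-04  2.000e-04 -3.487e-01]
```

Call:
step_arm([
  [[0,0,-0.07],[-0.012,0.01,0],1],
  [[0,0,-0.14],[-0.024,0.022,0],1],
  [[0,0,-0.21],[-0.036,0.033,0],1],
  [[0,0,-0.28],[-0.048,0.044,0],1],
  [[0,0,-0.349],[-0.06,0.055,0],1],
  [[0,0,-0.349],[-0.06,0.055,0],1],
  [[0,0,-0.349],[-0.06,0.055,0],1],
  [[0,0,-0.349],[-0.06,0.055,0],1],
])

```text
clock: 5.95
tcp_pos: [0.509, 0.0086, 0.0915]
tcp_rot: [[-0.601, -0.799, -0.001], [-0.799, 0.601, -0.0], [0.001, 0.0, -1.0]]
wrist_force: [0.0, -0.4, -1.9]
opening: 0.231
gripper_force: 30.0
```

```bash
python3 -c "
from h import *
plan([(.5092,.0103,.05)],143.5);t=cap('top');s=cap('side')
print(manip.sense()['q'])
A=cv2.resize(t['img'][150:230,165:265],(400,320));B=cv2.resize(s['img'][160:240,215:315],(400,320))
cv2.imwrite('pics/p0.png',np.hstack([A,B])[:,:,::-1])"
```

```text
tcp [0.509  0.0086 0.0915] ytool 143.04 tilt [-0.0006 -0.0002] F [ 0.02 -0.41 -1.94] t 5.95 op 0.23149089627288436
[-0.0015  0.0008  0.0415]
rot/90 [ 0.0003 -0.0003 -0.0051]
[-29.40459031  18.42369749  25.25313009 120.25918575 -11.26862755
  43.55643598 145.97066776]
```

View pics/p0.png

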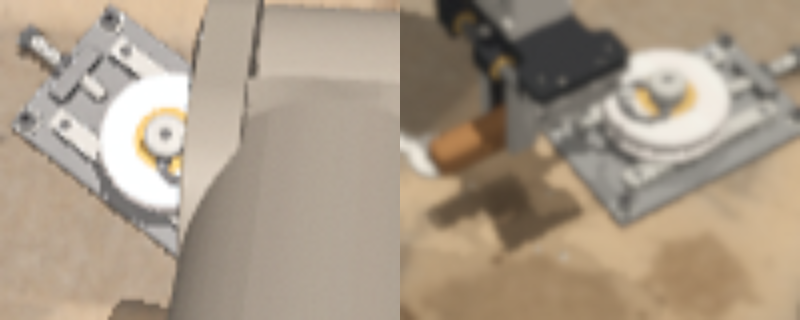

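The side crop shows the clip at (640,100) with the slide untouched. The fork's handle end points to the camera, the blade is hidden behind the gripper, and the white piece at the left is the wrench. Lower behind the clip.

Call:
step_arm([
  [[0,0,-0.003],[-0.002,0.001,0.02],1],
  [[0,0,-0.003],[-0.002,0.001,0.035],1],
  [[0,0,-0.003],[-0.002,0.001,0.044],1],
  [[0,0,-0.003],[-0.002,0.001,0.049],1],
  [[0,0,-0.003],[-0.002,0.001,0.049],1],
  [[0,0,-0.003],[-0.002,0.001,0.049],1],
])

```text
clock: 6.55
tcp_pos: [0.5099, 0.011, 0.0431]
tcp_rot: [[-0.596, -0.803, -0.0], [-0.803, 0.596, -0.0], [0.0, -0.0, -1.0]]
wrist_force: [-0.3, 0.8, -1.5]
opening: 0.233
gripper_force: 30.0
```

```bash
python3 -c "
from h import *
plan([(.5091,.0107,.042)],143.3);s=cap('side')
cv2.imwrite('pics/p1.png',cv2.resize(s['img'][160:220,235:315],(800,600),interpolation=cv2.INTER_CUBIC)[:,:,::-1])"
```

```text
tcp [0.5099 0.011  0.0431] ytool 143.41 tilt [-0.0001 -0.0002] F [-0.31  0.82 -1.47] t 6.55 op 0.23280218097355276
[0.0007 0.0005 0.0011]
rot/90 [-0.     -0.0001  0.0012]
```

View pics/p1.png

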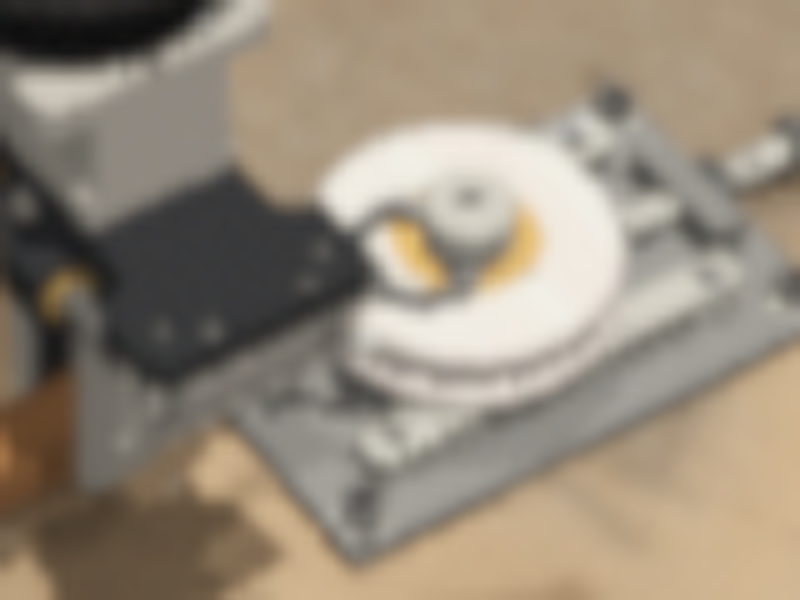

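Crop: the gripper is clear of the clip, the clip ring is at (430,250) behind the axle at (468,205), and nothing has moved. Begin the approach slowly.

Call:
step_arm([
  [[0,0,0],[-0.001,0,0.001],1],
  [[0,0,0],[-0.002,0,0.001],1],
  [[0,0,0],[-0.003,0,0.001],1],
  [[0,0,0],[-0.004,0,0.001],1],
  [[0,0,0],[-0.005,0,0.001],1],
  [[0,0,0],[-0.006,0,0.001],1],
  [[0,0,0],[-0.007,0,0.001],1],
  [[0,0,0],[-0.008,0,0.001],1],
])

```text
clock: 7.27
tcp_pos: [0.5147, 0.0179, 0.0419]
tcp_rot: [[-0.595, -0.803, -0.0], [-0.803, 0.595, -0.0], [0.0, 0.0, -1.0]]
wrist_force: [0.8, -0.1, -1.6]
opening: 0.229
gripper_force: 30.0
```

Call:
step_arm([
  [[0,0,0],[-0.001,0,0],1],
  [[0,0,0],[-0.002,0,0],1],
  [[0,0,0],[-0.003,0,0],1],
  [[0,0,0],[-0.004,0,0],1],
  [[0,0,0],[-0.005,0,0],1],
  [[0,0,0],[-0.006,0,0],1],
  [[0,0,0],[-0.006,0,0],1],
])

```text
clock: 7.85
tcp_pos: [0.5183, 0.0228, 0.0419]
tcp_rot: [[-0.595, -0.803, -0.0], [-0.803, 0.595, 0.0], [0.0, 0.0, -1.0]]
wrist_force: [0.2, -0.9, -1.0]
opening: 0.233
gripper_force: 30.0
```

Call:
step_arm([
  [[0,0,0],[-0.001,0,0],1],
  [[0,0,0],[-0.002,0,0],1],
  [[0,0,0],[-0.003,0,0],1],
  [[0,0,0],[-0.004,0,0],1],
  [[0,0,0],[-0.005,0,0],1],
  [[0,0,0],[-0.006,0,0],1],
])

```text
clock: 8.35
tcp_pos: [0.5218, 0.0275, 0.0418]
tcp_rot: [[-0.595, -0.803, -0.0], [-0.803, 0.595, -0.0], [0.0, 0.0, -1.0]]
wrist_force: [0.4, -0.2, -1.7]
opening: 0.232
gripper_force: 30.0
```

```bash
python3 -c "
from h import *
plan([],143.3);s=cap('side')
cv2.imwrite('pics/p2.png',cv2.resize(s['img'][160:220,245:325],(800,600),interpolation=cv2.INTER_CUBIC)[:,:,::-1])"
```

```text
tcp [0.5218 0.0275 0.0418] ytool 143.45 tilt [-0.0001 -0.    ] F [ 0.43 -0.23 -1.7 ] t 8.35 op 0.23183574719842281
rot/90 [ 0.0001 -0.0001  0.0017]
```

View pics/p2.png

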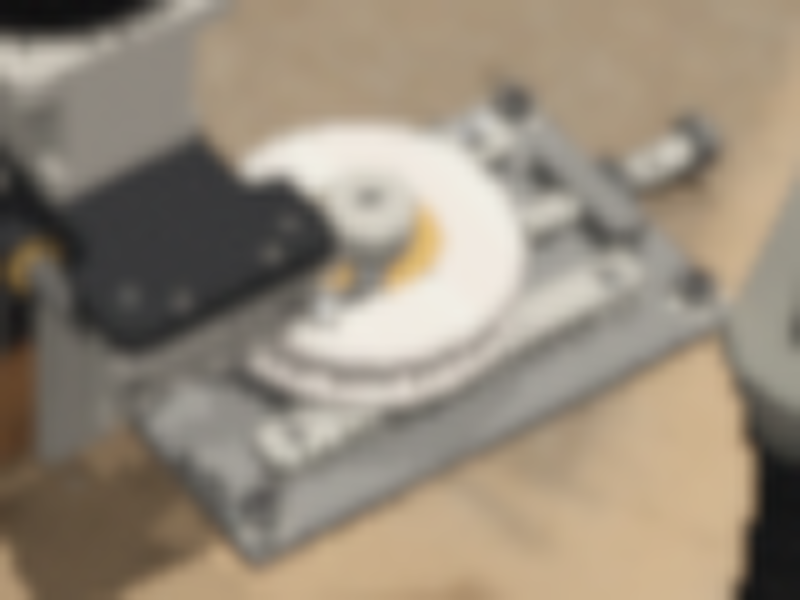

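The slide hasn't moved (axle at (368,190)). A blade horn shows near (330,310), just behind the clip. Keep pushing.

Call:
step_arm([
  [[0,0,0],[-0.001,0,0],1],
  [[0,0,0],[-0.002,0,0],1],
  [[0,0,0],[-0.003,0,0],1],
  [[0,0,0],[-0.004,0,0],1],
  [[0,0,0],[-0.004,0,0],1],
])

```text
clock: 8.82
tcp_pos: [0.5241, 0.0308, 0.0418]
tcp_rot: [[-0.595, -0.803, -0.0], [-0.803, 0.595, -0.0], [0.0, 0.0, -1.0]]
wrist_force: [-0.1, -0.6, -1.1]
opening: 0.229
gripper_force: 30.0
```

Call:
step_arm([
  [[0,0,0],[-0.001,0,0],1],
  [[0,0,0],[-0.002,0,0],1],
  [[0,0,0],[-0.003,0,0],1],
  [[0,0,0],[-0.004,0,0],1],
  [[0,0,0],[-0.004,0,0],1],
])

```text
clock: 9.23
tcp_pos: [0.5265, 0.0339, 0.0418]
tcp_rot: [[-0.595, -0.803, -0.0], [-0.803, 0.595, -0.0], [0.0, 0.0, -1.0]]
wrist_force: [-3.1, -2.2, -1.3]
opening: 0.232
gripper_force: 30.0
```

Call:
step_arm([
  [[0,0,0],[-0.0005,0,0],1],
  [[0,0,0],[-0.001,0,0],1],
  [[0,0,0],[-0.0015,0,0],1],
  [[0,0,0],[-0.002,0,0],1],
  [[0,0,0],[-0.0025,0,0],1],
  [[0,0,0],[-0.003,0,0],1],
  [[0,0,0],[-0.0035,0,0],1],
  [[0,0,0],[-0.004,0,0],1],
])

```text
clock: 9.9
tcp_pos: [0.529, 0.0371, 0.0419]
tcp_rot: [[-0.595, -0.803, -0.0], [-0.803, 0.595, -0.0], [0.0, -0.0, -1.0]]
wrist_force: [-2.4, -1.9, -0.9]
opening: 0.234
gripper_force: 30.0
```

Call:
step_arm([
  [[0,0,0],[-0.0006,0,0],1],
  [[0,0,0],[-0.0012,0,0],1],
  [[0,0,0],[-0.0018,0,0],1],
  [[0,0,0],[-0.0024,0,0],1],
  [[0,0,0],[-0.003,0,0],1],
  [[0,0,0],[-0.0036,0,0],1],
  [[0,0,0],[-0.0042,0,0],1],
  [[0,0,0],[-0.005,0,0],1],
])

```text
clock: 10.57
tcp_pos: [0.5319, 0.0411, 0.0419]
tcp_rot: [[-0.596, -0.803, -0.0], [-0.803, 0.596, -0.0], [0.0, 0.0, -1.0]]
wrist_force: [-3.2, -3.4, -0.9]
opening: 0.231
gripper_force: 30.0
```

```bash
python3 -c "
from h import *
plan([],143.3);s=cap('side')
cv2.imwrite('pics/p3.png',cv2.resize(s['img'][160:220,245:325],(800,600),interpolation=cv2.INTER_CUBIC)[:,:,::-1])"
```

```text
tcp [0.5319 0.0411 0.0419] ytool 143.45 tilt [-0.0001 -0.    ] F [-3.17 -3.43 -0.9 ] t 10.5667 op 0.23060669466072656
rot/90 [ 0.     -0.0001  0.0017]
```

View pics/p3.png

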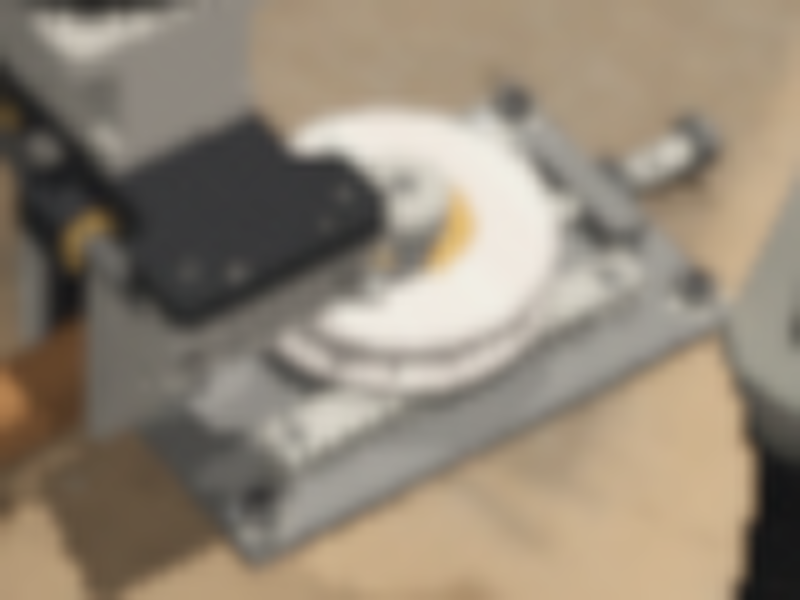

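Slide and clip have moved together by about 10 mm (axle now at (405,178)), at roughly 4.5 N. Continue to the stop.

Call:
step_arm([
  [[0,0,0],[-0.0006,0,0],1],
  [[0,0,0],[-0.0012,0,0],1],
  [[0,0,0],[-0.0018,0,0],1],
  [[0,0,0],[-0.0024,0,0],1],
  [[0,0,0],[-0.003,0,0],1],
  [[0,0,0],[-0.0036,0,0],1],
  [[0,0,0],[-0.0042,0,0],1],
  [[0,0,0],[-0.005,0,0],1],
])

```text
clock: 11.28
tcp_pos: [0.5349, 0.0451, 0.0419]
tcp_rot: [[-0.595, -0.803, -0.0], [-0.803, 0.595, -0.0], [0.0, -0.0, -1.0]]
wrist_force: [-2.1, -3.7, -2.3]
opening: 0.235
gripper_force: 30.0
```

Call:
step_arm([
  [[0,0,0],[-0.0005,0,0],1],
  [[0,0,0],[-0.001,0,0],1],
  [[0,0,0],[-0.0015,0,0],1],
  [[0,0,0],[-0.002,0,0],1],
  [[0,0,0],[-0.0025,0,0],1],
  [[0,0,0],[-0.003,0,0],1],
  [[0,0,0],[-0.0035,0,0],1],
  [[0,0,0],[-0.004,0,0],1],
])

```text
clock: 11.95
tcp_pos: [0.5373, 0.0484, 0.0419]
tcp_rot: [[-0.595, -0.803, -0.0], [-0.803, 0.595, -0.0], [0.0, 0.0, -1.0]]
wrist_force: [-2.5, -3.8, -1.8]
opening: 0.229
gripper_force: 30.0
```

Call:
step_arm([
  [[0,0,0],[-0.0005,0,0],1],
  [[0,0,0],[-0.001,0,0],1],
  [[0,0,0],[-0.0015,0,0],1],
  [[0,0,0],[-0.002,0,0],1],
  [[0,0,0],[-0.0025,0,0],1],
  [[0,0,0],[-0.003,0,0],1],
  [[0,0,0],[-0.0035,0,0],1],
  [[0,0,0],[-0.004,0,0],1],
])

```text
clock: 12.62
tcp_pos: [0.5397, 0.0516, 0.0419]
tcp_rot: [[-0.596, -0.803, -0.0], [-0.803, 0.596, -0.0], [0.0, 0.0, -1.0]]
wrist_force: [-2.1, -3.6, -1.8]
opening: 0.234
gripper_force: 30.0
```

Call:
step_arm([
  [[0,0,0],[-0.0005,0,0],1],
  [[0,0,0],[-0.001,0,0],1],
  [[0,0,0],[-0.0015,0,0],1],
  [[0,0,0],[-0.002,0,0],1],
  [[0,0,0],[-0.0025,0,0],1],
  [[0,0,0],[-0.003,0,0],1],
  [[0,0,0],[-0.0035,0,0],1],
  [[0,0,0],[-0.004,0,0],1],
])

```text
clock: 13.28
tcp_pos: [0.5415, 0.0542, 0.0418]
tcp_rot: [[-0.596, -0.803, -0.001], [-0.803, 0.596, -0.001], [0.001, 0.0, -1.0]]
wrist_force: [-4.9, -7.8, -0.2]
opening: 0.234
gripper_force: 30.0
```

Force is up to 9 N, so the slide has reached its stop. Finer steps from here.

Call:
step_arm([
  [[0,0,0],[-0.0003,0,0],1],
  [[0,0,0],[-0.0006,0,0],1],
  [[0,0,0],[-0.0009,0,0],1],
  [[0,0,0],[-0.0012,0,0],1],
  [[0,0,0],[-0.0012,0,0],1],
])

```text
clock: 13.7
tcp_pos: [0.5419, 0.0546, 0.0417]
tcp_rot: [[-0.596, -0.803, -0.002], [-0.803, 0.596, -0.001], [0.002, 0.001, -1.0]]
wrist_force: [-6.8, -8.2, 2.4]
opening: 0.234
gripper_force: 30.0
```

Call:
step_arm([
  [[0,0,0],[-0.0003,0,-0.0004],1],
  [[0,0,0],[-0.0006,0,-0.0004],1],
  [[0,0,0],[-0.0009,0,-0.0004],1],
  [[0,0,0],[-0.0012,0,-0.0004],1],
  [[0,0,0],[-0.0012,0,-0.0004],1],
])

```text
clock: 14.12
tcp_pos: [0.5423, 0.0553, 0.0419]
tcp_rot: [[-0.596, -0.803, -0.002], [-0.803, 0.596, -0.001], [0.002, 0.001, -1.0]]
wrist_force: [-7.9, -10.4, 0.9]
opening: 0.231
gripper_force: 30.0
```

Call:
step_arm([
  [[0,0,0],[-0.0003,0,0],1],
  [[0,0,0],[-0.0006,0,0],1],
  [[0,0,0],[-0.0009,0,0],1],
  [[0,0,0],[-0.0009,0,0],1],
])

```text
clock: 14.45
tcp_pos: [0.5424, 0.0556, 0.0419]
tcp_rot: [[-0.597, -0.803, -0.003], [-0.803, 0.597, -0.002], [0.003, 0.001, -1.0]]
wrist_force: [-9.8, -12.6, 2.1]
opening: 0.23
gripper_force: 30.0
```

Call:
step_arm([
  [[0,0,0],[-0.0003,0,-0.0002],1],
  [[0,0,0],[-0.0006,0,-0.0002],1],
  [[0,0,0],[-0.0006,0,-0.0002],1],
])

```text
clock: 14.7
tcp_pos: [0.5425, 0.0558, 0.042]
tcp_rot: [[-0.597, -0.803, -0.003], [-0.803, 0.597, -0.002], [0.004, 0.002, -1.0]]
wrist_force: [-10.6, -13.2, 3.1]
opening: 0.229
gripper_force: 30.0
```

Call:
step_arm([
  [[0,0,0],[-0.0003,0,-0.0003],1],
  [[0,0,0],[-0.0006,0,-0.0003],1],
  [[0,0,0],[-0.0006,0,-0.0003],1],
])

```text
clock: 14.95
tcp_pos: [0.5427, 0.0562, 0.0422]
tcp_rot: [[-0.597, -0.802, -0.004], [-0.802, 0.597, -0.002], [0.004, 0.002, -1.0]]
wrist_force: [-12.0, -14.8, 2.4]
opening: 0.235
gripper_force: 30.0
```

Call:
step_arm([
  [[0,0,0],[0,0,-0.0006],1],
  [[0,0,0],[0,0,-0.0006],1],
  [[0,0,0],[0,0,-0.0006],1],
])

```text
clock: 15.2
tcp_pos: [0.5426, 0.0562, 0.0427]
tcp_rot: [[-0.597, -0.802, -0.004], [-0.802, 0.597, -0.002], [0.004, 0.002, -1.0]]
wrist_force: [-9.4, -14.3, 1.3]
opening: 0.229
gripper_force: 30.0
```

```bash
python3 -c "
from h import *
plan([],143.3);s=manip.sense();print(s['wrist_torque'])
c=cap('side');cv2.imwrite('pics/p4.png',cv2.resize(c['img'][155:215,250:330],(800,600),interpolation=cv2.INTER_CUBIC)[:,:,::-1])
# axle-top bright pixel extents vs predicted positions of axle top for slide moves
for d in (10,15,18,20,22,25):
    a=np.array([.591,.1215])+d/1000*np.array([.595,.804]);print(d,proj(c,[*a,.0665]).round(1))
g=cv2.cvtColor(c['img'],cv2.COLOR_RGB2HSV);m=cv2.inRange(g,(18,80,120),(32,255,255))[160:215,265:320];ys,xs=np.where(m>0);print('gold',xs.mean()+265,ys.mean()+160,xs.min()+265,xs.max()+265,len(xs))
"
```

```text
tcp [0.5426 0.0562 0.0427] ytool 143.37 tilt [-0.0039 -0.0021] F [ -9.44 -14.31   1.3 ] t 15.2 op 0.22913653788822988
rot/90 [ 0.0012 -0.0026  0.0008]
[-3.07053804  2.39471342 -0.0215649 ]
10 [[284.  177.8]]
15 [[285.3 177.1]]
18 [[286.1 176.7]]
20 [[286.7 176.5]]
22 [[287.2 176.2]]
25 [[288.  175.8]]
gold 298.125 185.125 293 315 16
```

Call:
step_arm([
  [[0,0,0],[-0.0003,0,0],1],
  [[0,0,0],[-0.0005,0,0],1],
  [[0,0,0],[-0.0005,0,0],1],
])

```text
clock: 15.5
tcp_pos: [0.5438, 0.0573, 0.0429]
tcp_rot: [[-0.597, -0.803, -0.002], [-0.803, 0.597, -0.001], [0.002, 0.001, -1.0]]
wrist_force: [0.4, -0.7, -1.3]
opening: 0.23
gripper_force: 30.0
```

Snap: the force dropped from 17 N to about 0. Follow up gently until it rises again, to be sure it is home.

Call:
step_arm([
  [[0,0,0],[-0.0005,0,0.0006],1],
  [[0,0,0],[-0.001,0,0.0006],1],
  [[0,0,0],[-0.0015,0,0.0006],1],
  [[0,0,0],[-0.002,0,0.0006],1],
  [[0,0,0],[-0.0025,0,0.0006],1],
  [[0,0,0],[-0.003,0,0.0006],1],
  [[0,0,0],[-0.0035,0,0.0006],1],
  [[0,0,0],[-0.004,0,0.0006],1],
])

```text
clock: 16.17
tcp_pos: [0.5474, 0.062, 0.0428]
tcp_rot: [[-0.595, -0.803, 0.0], [-0.803, 0.595, -0.0], [0.0, -0.0, -1.0]]
wrist_force: [0.1, -0.7, -0.3]
opening: 0.23
gripper_force: 30.0
```

Call:
step_arm([
  [[0,0,0],[-0.0003,0,0],1],
  [[0,0,0],[-0.0006,0,0],1],
  [[0,0,0],[-0.0009,0,0],1],
  [[0,0,0],[-0.0012,0,0],1],
  [[0,0,0],[-0.0012,0,0],1],
])

```text
clock: 16.58
tcp_pos: [0.548, 0.0627, 0.0427]
tcp_rot: [[-0.596, -0.803, -0.0], [-0.803, 0.596, -0.0], [0.0, 0.0, -1.0]]
wrist_force: [-1.6, -2.6, -1.4]
opening: 0.233
gripper_force: 30.0
```

Call:
step_arm([
  [[0,0,0],[-0.0003,0,0],1],
  [[0,0,0],[-0.0006,0,0],1],
  [[0,0,0],[-0.0009,0,0],1],
  [[0,0,0],[-0.001,0,0],1],
  [[0,0,0],[-0.001,0,0],1],
])

```text
clock: 17.0
tcp_pos: [0.5482, 0.063, 0.0426]
tcp_rot: [[-0.596, -0.803, -0.001], [-0.803, 0.596, -0.001], [0.001, 0.0, -1.0]]
wrist_force: [-4.1, -5.7, 0.8]
opening: 0.229
gripper_force: 30.0
```

Call:
step_arm([
  [[0,0,0],[-0.0003,0,0],1],
  [[0,0,0],[-0.0006,0,0],1],
  [[0,0,0],[-0.0006,0,0],1],
])

```text
clock: 17.25
tcp_pos: [0.5483, 0.0632, 0.0426]
tcp_rot: [[-0.596, -0.803, -0.001], [-0.803, 0.596, -0.001], [0.002, 0.001, -1.0]]
wrist_force: [-3.7, -7.4, 2.1]
opening: 0.234
gripper_force: 30.0
```

Call:
step_arm([
  [[0,0,0],[0.002,0,0],1],
  [[0,0,0],[0.008,0,0],1],
  [[0,0,0],[0.02,0,0],1],
  [[0,0,0],[0.035,0,0],1],
  [[0,0,0],[0.05,0,-0.02],1],
  [[0,0,0],[0.06,0,-0.04],1],
  [[0,0,0],[0.06,0,-0.04],1],
  [[0,0,0],[0.06,0,-0.04],1],
])

```text
clock: 17.92
tcp_pos: [0.5132, 0.0152, 0.0835]
tcp_rot: [[-0.597, -0.803, 0.002], [-0.803, 0.597, 0.001], [-0.002, -0.001, -1.0]]
wrist_force: [0.3, 0.3, -1.2]
opening: 0.229
gripper_force: 30.0
```

```bash
python3 -c "
from h import *
plan([(.46,-.12,.085),(.443,-.127,.085)],86.57)"
```

```text
tcp [0.5132 0.0152 0.0835] ytool 143.38 tilt [0.0018 0.001 ] F [ 0.29  0.29 -1.17] t 17.9167 op 0.22926933319169462
[ 0.1402 -0.038  -0.0017]
[ 0.156  -0.0285 -0.0017]
rot/90 [1.000e-04 1.400e-03 6.312e-01]
```

Call:
step_arm([
  [[0,0,0.07],[0.03,-0.005,0],1],
  [[0,0,0.15],[0.06,-0.01,0],1],
  [[0,0,0.23],[0.09,-0.016,0],1],
  [[0,0,0.31],[0.12,-0.022,0],1],
  [[0,0,0.39],[0.14,-0.026,0],1],
  [[0,0,0.47],[0.156,-0.028,0],1],
  [[0,0,0.55],[0.156,-0.028,0],1],
  [[0,0,0.631],[0.156,-0.028,0],1],
])

```text
clock: 18.58
tcp_pos: [0.442, -0.1268, 0.0821]
tcp_rot: [[-0.998, 0.06, -0.001], [0.06, 0.998, -0.0], [0.001, -0.0, -1.0]]
wrist_force: [0.5, 0.2, -0.9]
opening: 0.234
gripper_force: 30.0
```

Call:
step_arm([
  [[0,0,0],[0,0,0.02],1],
  [[0,0,0],[0,0,0.04],1],
  [[0,0,0],[0,0,0.055],1],
  [[0,0,0],[0,0,0.06],1],
  [[0,0,0],[0,0,0.06],1],
  [[0,0,0],[0,0,0.06],1],
])

```text
clock: 19.08
tcp_pos: [0.4427, -0.1262, 0.0228]
tcp_rot: [[-0.999, 0.052, -0.001], [0.052, 0.999, -0.0], [0.001, -0.0, -1.0]]
wrist_force: [0.6, -0.7, -1.0]
opening: 0.229
gripper_force: 30.0
```

```bash
python3 -c "
from h import *
plan([(.443,-.127,.002)],86.57)"
```

```text
tcp [ 0.4427 -0.1262  0.0228] ytool 87.0 tilt [-0.0007 -0.0003] F [ 0.6  -0.7  -0.99] t 19.0833 op 0.22913840232833557
[-0.0004 -0.0007  0.0208]
rot/90 [-0.0002 -0.0005  0.0048]
```

Call:
step_arm([
  [[0,0,0],[0,0,0.01],1],
  [[0,0,0],[0,0,0.016],1],
  [[0,0,0],[0,0,0.019],1],
  [[0,0,0],[0,0,0.0205],1],
  [[0,0,0],[0,0,0.0205],1],
  [[0,0,0],[0,0,0.0205],1],
  [[0,0,0],[0,0,0.0205],1],
])

```text
clock: 19.67
tcp_pos: [0.4431, -0.126, 0.0024]
tcp_rot: [[-0.999, 0.052, 0.0], [0.052, 0.999, -0.0], [-0.0, -0.0, -1.0]]
wrist_force: [1.4, 0.1, -0.6]
opening: 0.235
gripper_force: 30.0
```

Call:
step_arm([
  [[0,0,0],[0,0,0],-1],
  [[0,0,0],[0,0,0],-1],
  [[0,0,0],[0,0,0],-1],
  [[0,0,0],[0,0,0],-1],
  [[0,0,0],[0,0,0],-1],
  [[0,0,0],[0,0,0],-1],
  [[0,0,0],[0,0,0],-1],
  [[0,0,0],[0,0,0],-1],
])

```text
clock: 20.33
tcp_pos: [0.4429, -0.126, 0.0023]
tcp_rot: [[-0.999, 0.052, -0.0], [0.052, 0.999, -0.0], [0.0, -0.0, -1.0]]
wrist_force: [0.5, -0.1, 0.7]
opening: 0.76
gripper_force: 0.0
```

Call:
step_arm([
  [[0,0,0],[0,0,-0.03],-1],
  [[0,0,0],[0,0,-0.06],-1],
  [[0,0,0],[0,0,-0.1],-1],
  [[0,0,0],[0,0,-0.14],-1],
  [[0,0,0],[0,0,-0.18],-1],
  [[0,0,0],[0,-0.04,-0.2],-1],
  [[0,0,0],[0,-0.08,-0.2],-1],
  [[0,0,0],[0,-0.12,-0.2],-1],
])

```text
clock: 21.0
tcp_pos: [0.4379, -0.2463, 0.2042]
tcp_rot: [[-0.999, 0.048, 0.005], [0.048, 0.999, 0.001], [-0.005, 0.001, -1.0]]
wrist_force: [0.8, -0.3, -0.6]
opening: 0.999
gripper_force: 0.0
```

```bash
python3 -c "
from h import *
plan([]);t=cap('top');s=cap('side')
A=cv2.resize(t['img'][145:225,165:245],(400,400),interpolation=cv2.INTER_CUBIC)
B=cv2.resize(s['img'][155:215,250:310],(400,400),interpolation=cv2.INTER_CUBIC)
C=cv2.resize(s['img'][130:310,120:360],(400,200)) 
D=cv2.resize(t['img'][140:300,120:360],(400,200))
cv2.imwrite('pics/f.png',np.vstack([np.hstack([A,B]),np.hstack([D,C])])[:,:,::-1])"
```

```text
tcp [ 0.4379 -0.2463  0.2042] ytool 87.25 tilt [0.0047 0.0011] F [ 0.82 -0.28 -0.55] t 21.0 op 0.998530831405169
rot/90 [0.003  0.0017 0.9695]
```

View pics/f.png

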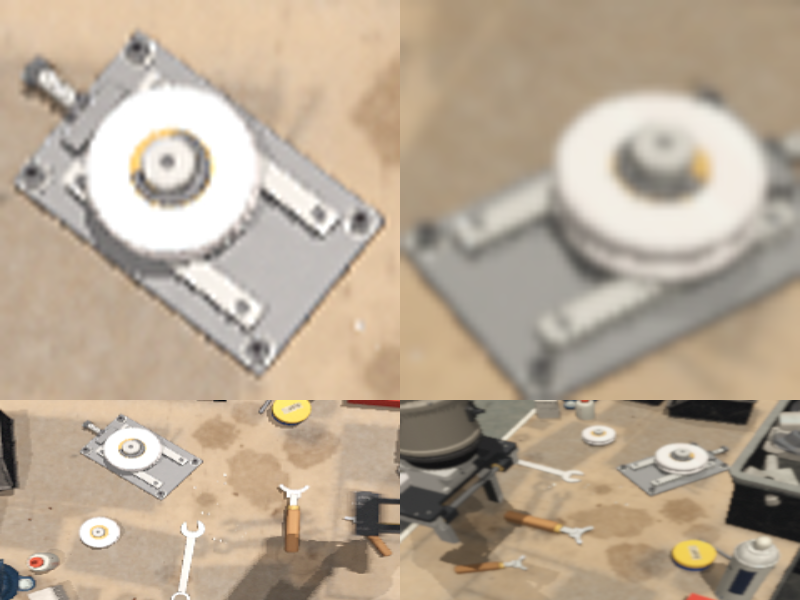

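The clip ring is now concentric with the axle, at top crop (168,165). The fork lies flat at its old place, and the oiler, tin and wrench are unmoved. Handing in.

Call:
step_arm([
  [[0,0,0],[0,0,0],-1],
  [[0,0,0],[0,0,0],-1],
  [[0,0,0],[0,0,0],-1],
])

```text
clock: 21.35
tcp_pos: [0.4368, -0.2447, 0.202]
tcp_rot: [[-0.999, 0.05, -0.0], [0.05, 0.999, 0.0], [0.0, 0.0, -1.0]]
wrist_force: [-0.4, 0.1, -0.3]
opening: 1.0
gripper_force: 0.0
```

```bash
python3 -c "
from rig import manip
print(manip.close_job())"
```

```text
the job is handed in; nothing more can be done
None
```

The clip snapped into the groove at a push of about 19 N measured at the wrist and looks fully seated; the fork lies flat on the bench clear of the idler, the bystanders look unmoved, and the job was handed in at about 21 s with no verdict returned.

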